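Show the helper which mould to pour, and from which bowl

TASK

Show a helper what to pour where, by pointing down with the fingertips from straight above, without touching anything. First point at the middle of the deep rubber mixing bowl, fingertips no more than about 5 cm above its rim, and stay there for two seconds; then point just as closely at the pour hole (the larger hole) of the one plaster mould that also has a small vent hole, stay there for two seconds and finish still pointing at it. On the way do not come down over the other two moulds or the wide shallow bowl, and leave everything where it stands.

Things in the scene. Friction and masses are not known exactly. Their poses are not given: they have to be found in the camera images.
- mixing_bowl_rim (a point): centre of the mouth of the deep dark rubber mixing bowl (126 mm across, 71 mm high, light plaster inside; it may stand tilted by up to 1 degree), at the height of its rim, 71 mm above the table. z up
- mould_vented_pour (a point): the mould to point at, the only one of three with two holes in its top: centre of the mouth of its 32 mm pour hole, in the flat top face, 62 mm above the table; 18 mm from the block's centre along its 90 mm side. z up. Its vent, 14 mm across, is 44 mm from this point. The mould is a loose two-part block of white plaster, 76x90x62 mm
- mould_plain_a_pour (a point): a mould of the same make and size without a vent, one hole only: centre of the mouth of its 32 mm pour hole, in the flat top face, 62 mm above the table; 18 mm from the block's centre along its 90 mm side. z up
- mould_plain_b_pour (a point): the other mould without a vent, one hole only: centre of the mouth of its 32 mm pour hole, in the flat top face, 62 mm above the table; 18 mm from the block's centre along its 90 mm side. z up
- wide_bowl_rim (a point): centre of the mouth of the wide shallow cream bowl (178 mm across, 51 mm high), at rim height. z up. Not to be pointed at. Tall obstacles: a jerrycan (148x192 mm, 306 high) at the back left, near x 0.67, y 0.50, and an upright board along the left edge (y over 0.6), beside the arm's start: move towards the centre line before reaching out. Other loose things are under 110 mm high

How it is judged:
By the outcome, as a careful person would: the job done as asked, in the order asked, and still so for the second after the job is handed in, with the robot touching nothing.
It also fails if it takes over 46 s, if anything falls off the work surface, if the arm or the gripper's body presses on something with over 40 N, if the wrist force passes 120 N, or if a joint passes its speed limit or range.

ROBOT

A 6-joint arm with a two-finger parallel gripper is mounted at the origin on a cart in front of the work surface, level with it; the furniture and walls round the work are solid. World frame = base frame: x ahead of the robot, y to its left, z up, the work surface at z = 0. Lengths are in mm, angles in rad, forces in N, time in s.
With the tool pointing down it reaches from about 350 to 875 mm from the base axis. Payload 4.2 kg.
Tool frame: the origin (TCP) lies between the finger pads, 19 mm behind the fingertips; this is the grasp point; z points along the fingers, y is the line along which they close (so a half turn about z gives the same grasp; the last joint's range is limited). The gripper opens to 85 mm and grips with 20 to 120 N. Pads are 22 mm wide; open, the fingers measure 114 mm over their backs; the gripper's body (76 mm by 85 mm) begins 54 mm behind the grasp point. The pads swing forward as they close: fully open they stand 13 mm farther back than shut.
Start: joints at [1.44, 0.385, 0.008, 0, -1.194, -0.259], TCP at [237.469, 578.107, 250.012] pointing down, gripper open.
Joint ranges: [-3.14, 3.14], [-1.21, 2.06], [-1.07, 1.41], [-3.16, 2.05], [-2.99, -0.16], [-3.1, 3.1]. Speed limits (rad/s): [2.79, 2.79, 3.14, 3.14, 3.14, 3.14].

INTERFACE

Orientations are given as a unit quaternion [x, y, z, w].
In Python, from bench import arm, cam gives the robot as it stands (arm), with the cameras (cam).
- The arm moves only by the shell command python3 jog.py 'ROWS' [OPENING]. ROWS is 1 to 10 rows, one to a line, with the numbers parted by commas; each row has 6 numbers: dx, dy, dz in mm, then a rotation vector rx, ry, rz in rad; each row is the pose to reach, as a shift and turn from the pose commanded when the command began, along the tool's axes at that moment; what a row does not reach only later rows make up. A row lasts 1/10 s, in which the tool goes at most 50 mm and 0.15 rad, less where a joint would pass 70% of its speed; a pose out of reach is approached as far as the arm can. OPENING is the finger opening in mm, set as the command begins (- or left out keeps the last). The fingers move at their own pace and stop on an object; the grip force is fixed at half the most. Time passes only in rows, so rows that do not move let the fingers close. It prints the time, the measured TCP pose, the force, the opening and the grip force at its end. Input that does not fit is refused with a message, and nothing moves.
- arm.read_state(): the state, without advancing time (a new reading comes with each control period).
- cam.get_image(name): name is "scene" or "top" or "wrist"; returns the picture (400x640x3 uint8, blue, green, red); there is no depth.
- cam.get_calibration(name): a dict with "K" (3x3 intrinsics, pixels), "rvec" (rotation vector, rad) and "tvec" (3), from world to camera coordinates, as OpenCV has them. Camera axes: x right, y down, z forward; pixel columns grow to the right and rows downward; lengths in mm; the calibration is good to about 2 mm. The wrist camera is an equidistant fisheye: a pixel r from the principal point sees the ray r / f radians off the axis. A picture is of the moment at which its call begins: read the wrist's pose just before it. get_calibration takes no time and is no camera call; for the wrist camera it gives the pose at the moment of the call.
- arm.job_done(): hands the job in; it is judged then, once.
The state is a dict: "clock": time; "joints": joint angles; "joint_vel": joint speeds; "joint_efforts": joint torques, N m; "position": TCP position; "ee_rot": TCP orientation; "contact_force": force on the tool from outside, world axes, zero at the start; "wrist_torque": the same for the moment, N m; "gripper_width": finger opening in mm; "grasp_force": force on a finger pad.
Only numpy, scipy, OpenCV 4.12 (cv2) and the standard library are available. Lean on these libraries where they do the work, as an engineer would, in place of code of your own. Each camera call takes 0.05 s, during which the arm holds its last target. There are 200 camera calls.

## Working session

There is one attempt and no reset: what is moved stays moved. The work goes in short steps, Python scripts to look and compute and a shell command to move; the robot and the scene stay as the last step left them, time stands still between calls to the robot, and variables do not carry over. Pictures are saved under pics/ and viewed, at most 10 in all, crops included, and the job is handed in when it is done.

```bash
mkdir -p pics; ls; python3 - <<'E'
from bench import arm, cam
import cv2
s=arm.read_state();print(s['clock'],s['position'],s['ee_rot'])
for n in('top','scene'):
    cv2.imwrite(f'pics/{n}0.png',cam.get_image(n)); c=cam.get_calibration(n);print(n,c)
E
```

```text
bench.py
jog.py
pics
0.0 [237.27138809 577.62481192 248.91890198] [ 9.81050469e-01 -1.93749327e-01 -1.76601054e-04  1.07013718e-03]
top {'K': array([[460.14962276,   0.        , 323.81902115],
       [  0.        , 460.14962276, 189.86515638],
       [  0.        ,   0.        ,   1.        ]]), 'rvec': array([ 2.2121857 , -2.15767708,  0.05113591]), 'tvec': array([152.798152  , 558.06396925, 899.36038077])}
scene {'K': array([[496.27966001,   0.        , 319.80488998],
       [  0.        , 496.27966001, 198.95536455],
       [  0.        ,   0.        ,   1.        ]]), 'rvec': array([ 2.18417286, -0.54596738,  0.2748648 ]), 'tvec': array([-384.28530059,  321.36017282,  620.99545259])}
```

View pics/top0.png

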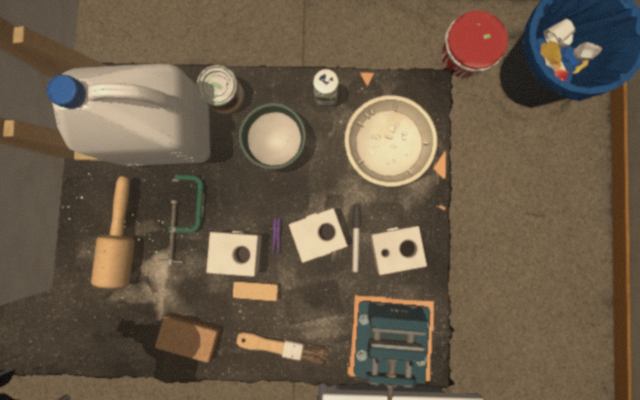

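View pics/scene0.png

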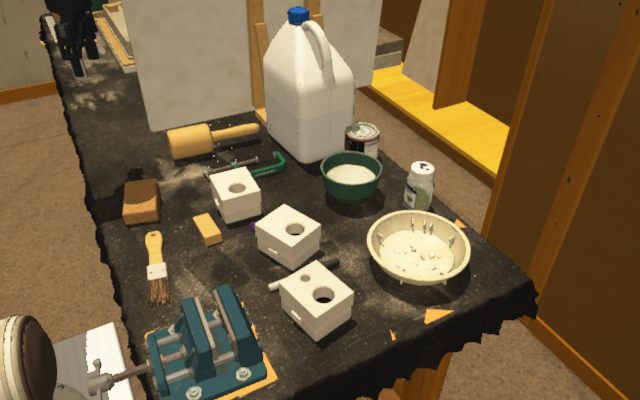

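The top view shows the dark green bowl at about (273,136) and the wide bowl at (390,140). The mould at (400,250) has two holes: pour hole near (408,248) and vent near (385,253). The scene view agrees, with the vented mould in front at (316,297). Next I measure these points in both views.

```bash
cat > h.py <<'E'
import numpy as np,cv2
from bench import arm, cam
def cast(n,uv,z):
    c=cam.get_calibration(n);R=cv2.Rodrigues(c['rvec'])[0];C=-R.T@c['tvec']
    d=R.T@np.linalg.inv(c['K'])@[*uv,1];return C+d*(z-C[2])/d[2]
E
python3 - <<'E'
from h import *
for n,boxes in(('top',[(373,230,425,270),(293,213,345,257),(208,232,262,276)]),('scene',[(280,266,353,320),(255,208,322,255),(210,168,262,210)])):
    g=cv2.cvtColor(cv2.imread(f'pics/{n}0.png'),cv2.COLOR_BGR2GRAY)
    for x0,y0,x1,y1 in boxes:
        m=(g[y0:y1,x0:x1]<120).astype(np.uint8)
        k,l,st,ce=cv2.connectedComponentsWithStats(m)
        for i in range(1,k):
            x,y,w,h,a=st[i]
            if a>8 and x>0 and y>0 and x+w<x1-x0 and y+h<y1-y0:
                uv=ce[i]+[x0,y0]; box=np.array([x+w/2-.5+x0,y+h/2-.5+y0]);print(n,uv.round(1),box,st[i],cast(n,box,62).round(1))
im=cv2.imread('pics/top0.png')[95:175,230:315]
hsv=cv2.cvtColor(im,cv2.COLOR_BGR2HSV)
m=cv2.inRange(hsv,(60,50,35),(105,255,160))
cs=max(cv2.findContours(m,0,1)[0],key=cv2.contourArea)
e=cv2.fitEllipse(cv2.convexHull(cs));print(e,cv2.boundingRect(cs))
print(cast('top',np.array(e[0])+[230,95],71).round(1))
a=cv2.resize(im,None,fx=4,fy=4);cv2.ellipse(a,((e[0][0]*4,e[0][1]*4),(e[1][0]*4,e[1][1]*4),e[2]),(0,0,255),1)
b=cv2.resize(cv2.imread('pics/top0.png')[205:285,360:445],None,fx=4,fy=4)
s=cv2.imread('pics/scene0.png');c=cv2.resize(s[160:330,200:370],(480,480))
o=np.zeros((480,800,3),np.uint8);o[:,320:]=c[:,:480];o[:240,:]=o[:240,:];o[:240,:255]=cv2.resize(a,(255,240));o[240:,:255]=cv2.resize(b,(255,240))
cv2.imwrite('pics/c1.png',o)
E
```

```text
top [407.5 248.2] [407.5 248. ] [ 27  10  16  17 219] [446.    6.2  62. ]
top [384.8 252.5] [385.  252.5] [ 9 19  7  8 38] [436.5  48.2  62. ]
top [326.4 231.5] [326.5 231.5] [ 26  11  16  16 213] [472.9 159.   62. ]
top [241.2 254.3] [241.5 254. ] [ 26  14  16  17 211] [426.6 318.1  62. ]
scene [323.2 299.4] [323.  299.5] [35 31 17  6 80] [437.6  -6.8  62. ]
scene [295.2 233.5] [295.  233.5] [36 25  9  2 17] [465.  144.7  62. ]Traceback (most recent call last):
  File "<stdin>", line 14, in <module>
ValueError: max() iterable argument is empty
```

```bash
python3 - <<'E'
from h import *
im=cv2.imread('pics/top0.png')[95:175,230:315]
i=im.astype(int);m=((i[...,1]-i[...,2])>8).astype(np.uint8)
print(im[41,8:20].tolist())
cs=np.vstack([c for c in cv2.findContours(m,0,1)[0] if cv2.contourArea(c)>20])
e=cv2.fitEllipse(cv2.convexHull(cs));print(e)
print(cast('top',np.array(e[0])+[230,95],71).round(1))
a=cv2.resize(im,None,fx=4,fy=4);cv2.ellipse(a,((e[0][0]*4,e[0][1]*4),(e[1][0]*4,e[1][1]*4),e[2]),(0,0,255),1)
b=cv2.resize(cv2.imread('pics/top0.png')[205:285,360:445],None,fx=4,fy=4)
c=cv2.resize(cv2.imread('pics/scene0.png')[160:330,200:370],(480,480))
o=np.zeros((500,800,3),np.uint8);o[:480,320:]=c;o[:240,:255]=cv2.resize(a,(255,240));o[240:480,:255]=cv2.resize(b,(255,240))
cv2.imwrite('pics/c1.png',o)
E
```

```text
[[62, 78, 80], [76, 96, 95], [76, 97, 97], [63, 81, 79], [48, 57, 58], [44, 52, 53], [42, 49, 50], [46, 55, 54], [45, 58, 58], [64, 77, 86], [103, 125, 140], [119, 146, 165]]Traceback (most recent call last):
  File "<stdin>", line 5, in <module>
    return _nx.concatenate(arrs, 0, dtype=dtype, casting=casting)
           ~~~~~~~~~~~~~~~^^^^^^^^^^^^^^^^^^^^^^^^^^^^^^^^^^^^^^^
ValueError: need at least one array to concatenate
```

```bash
python3 - <<'E'
from h import *
im=cv2.imread('pics/top0.png')[92:182,226:320]
g=cv2.resize(cv2.cvtColor(im,cv2.COLOR_BGR2GRAY),None,fx=4,fy=4,interpolation=cv2.INTER_CUBIC)
h=cv2.HoughCircles(g,cv2.HOUGH_GRADIENT,1,200,param1=80,param2=15,minRadius=124,maxRadius=142)[0];print(h)
x,y,r=h[0];print(cast('top',((x+.5)/4-.5+226,(y+.5)/4-.5+92),71).round(1))
a=cv2.resize(im,None,fx=4,fy=4);cv2.circle(a,(int(x),int(y)),int(r),(0,0,255),1)
b=cv2.resize(cv2.imread('pics/top0.png')[205:285,360:445],(255,240))
c=cv2.resize(cv2.imread('pics/scene0.png')[160:330,200:370],(410,410))
o=np.zeros((600,800,3),np.uint8);o[:410,390:]=c;o[:360,:376]=a;o[360:,:255]=b
cv2.imwrite('pics/c1.png',o)
E
```

```text
[[202.5 207.5 126.7]]
[636.4 258.1  71. ]
```

View pics/c1.png

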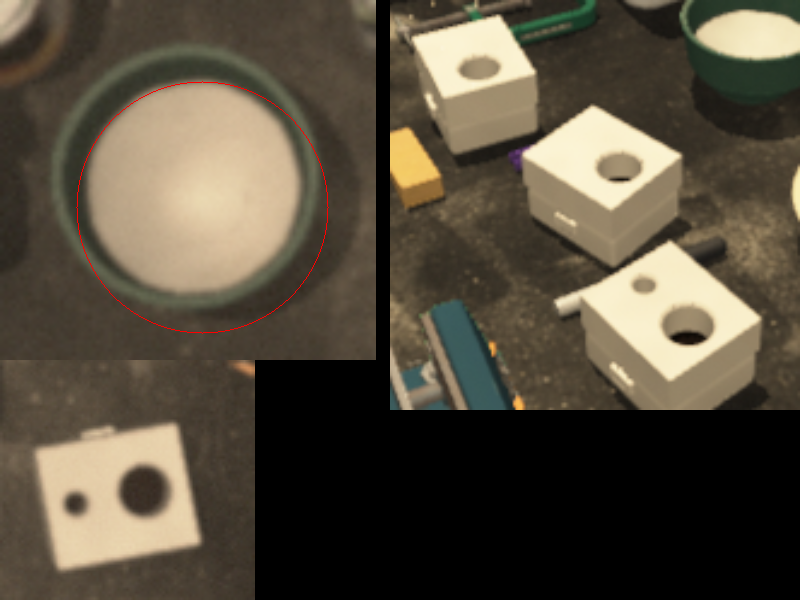

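The Hough circle missed. The visible rim spans crop x 51–320, y 45–308, so its centre is at about (272.2,136.2) in the top image. Only the front mould shows two holes, and its pour hole is at about (323.6,295.2) in the scene view. Next I cross-check these and work out the move.

```bash
python3 - <<'E'
from h import *
from scipy.spatial.transform import Rotation as R
b=cast('top',(272.2,136.2),71);print(b,cast('top',(239,136.2),71)-cast('top',(306,136.2),71), cast('scene',(351.5,170),71),cast('scene',(323.6,295.2),62))
s=arm.read_state();r=R.from_quat(s['ee_rot']);p=s['position']
print(r.as_matrix().round(3))
for q in([400,420,250],[636,259,250],[636,259,121],[446,6,250],[446,6,112]):print(q,r.inv().apply(np.array(q)-p).round(0))
E
python3 jog.py '27,39,0,0,0,0
55,78,0,0,0,0
82,117,0,0,0,0
109,155,0,0,0,0
137,194,0,0,0,0
164,233,0,0,0,0
164,233,0,0,0,0
164,233,0,0,0,0' 0
python3 - <<'E'
from h import *
from scipy.spatial.transform import Rotation as R
s=arm.read_state();r=R.from_quat(s['ee_rot']);p=s['position'];print(p,s['joints'])
for q in([560,255,250],[446,6,250]):print(q,r.inv().apply(np.array(q)-p).round(0))
E
```

```text
clock: 0.9
position: [300.8, 299.4, 250.3]
ee_rot: [0.981, -0.194, 0.0, -0.0]
contact_force: [-0.5, 0.6, -0.5]
gripper_width: -0.0
grasp_force: 0.0
[300.80669149 299.36147059 250.25632659] [ 1.16902416e+00  3.42970262e-02 -4.48715552e-01 -4.86717190e-05
 -1.08692121e+00  1.03873920e-02]
[560, 255, 250] [257. -58.   0.]
[446, 6, 250] [246. 216.   0.]
```

```bash
python3 - <<'E'
from h import *
a=[cam.get_image(n) for n in('top','scene')]
cv2.imwrite('pics/d.png',cv2.resize(np.vstack(a),(640*3//4,600)))
c=cam.get_calibration('wrist');cv2.imwrite('pics/w.png',cam.get_image('wrist'));print(c)
E
```

```text
{'K': array([[309.70691629,   0.        , 312.04700308],
       [  0.        , 309.70691629, 199.69078022],
       [  0.        ,   0.        ,   1.        ]]), 'rvec': array([-1.63829238,  2.44439938,  0.3859703 ]), 'tvec': array([392.08718868, 115.60323145, 430.07439534])}
```

View pics/d.png

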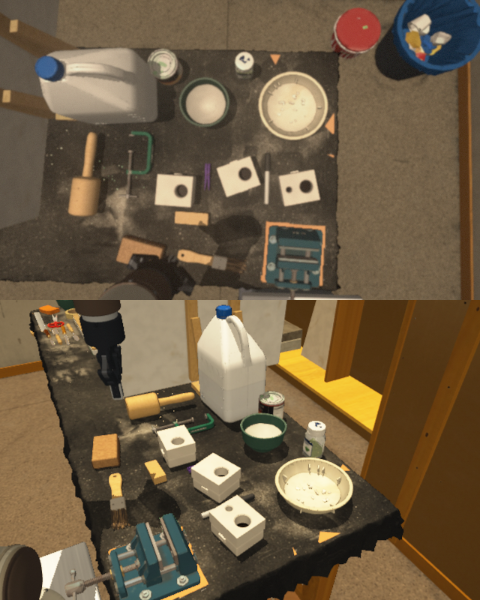

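View pics/w.png

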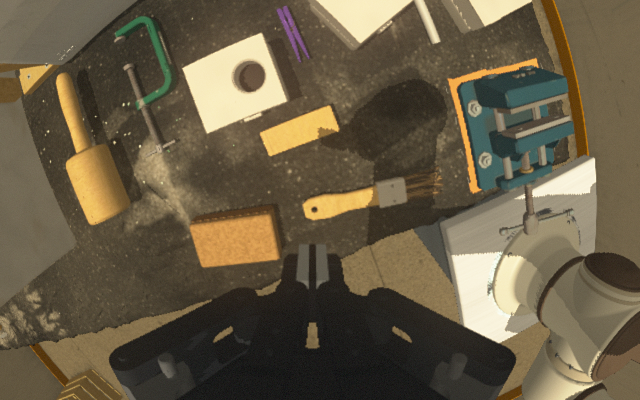

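The arm and gripper are clear, and the fingers are shut at roughly (313,255) in the wrist view. The joint angles imply the wrist sits about 160 mm to the right of the arm plane, so I will approach the bowl from the centre side and check clearance to the jerrycan.

```bash
python3 jog.py '44,9,-10,0,0,0
88,18,-20,0,0,0
131,26,-30,0,0,0
175,35,-40,0,0,0
210,5,-40,0,0,0
245,-26,-40,0,0,0
279,-56,-40,0,0,0
279,-56,-40,0,0,0
279,-56,-40,0,0,0'
python3 - <<'E'
from h import *
from scipy.spatial.transform import Rotation as R
print(arm.read_state()['joints'].round(2))
o=np.vstack([cv2.resize(cam.get_image('scene'),(480,300)),cv2.resize(cam.get_image('wrist'),(480,300))])
cv2.imwrite('pics/e.png',o)
E
```

```text
clock: 1.95
position: [580.5, 247.1, 287.3]
ee_rot: [0.981, -0.193, -0.001, 0.001]
contact_force: [-0.3, -0.1, 0.0]
gripper_width: 0.1
grasp_force: 0.0
[ 0.66  0.38  0.09 -0.   -1.29  0.52]
```

View pics/e.png

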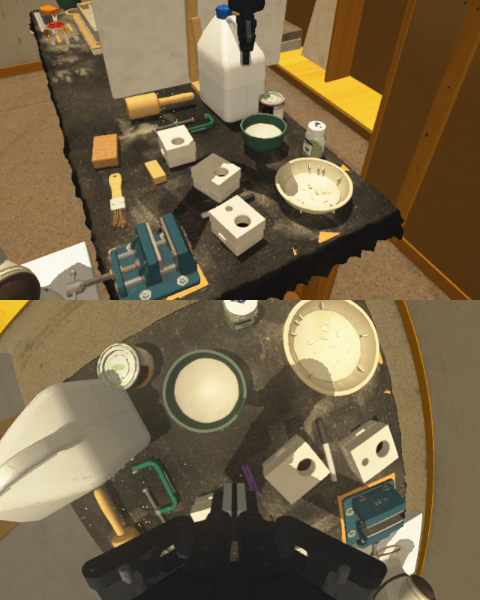

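The wrist view shows the bowl rim spanning full-resolution columns 216–328 and rows 65–179, with the jerrycan well to the left. The two-hole mould is at the right. I cast the rim points through the fisheye model.

```bash
cat >> h.py <<'E'
def wcast(uv,z):
    c=cam.get_calibration('wrist');R=cv2.Rodrigues(c['rvec'])[0];C=-R.T@c['tvec']
    n=cv2.fisheye.undistortPoints(np.array([[uv]],float),c['K'],np.zeros(4))[0,0]
    d=R.T@[*n,1];return C+d*(z-C[2])/d[2]
E
python3 - <<'E'
from h import *
from scipy.spatial.transform import Rotation as R
P=np.array([wcast(u,71)[:2] for u in((216,121),(328,121),(272,65),(272,179))],float)
c,r=cv2.minEnclosingCircle(P.astype(np.float32))
A=np.c_[2*P,np.ones(4)];x=np.linalg.lstsq(A,(P**2).sum(1),rcond=None)[0];print(P.round(0),x[:2],np.sqrt(x[2]+x[:2]@x[:2]))
s=arm.read_state();r=R.from_quat(s['ee_rot']);p=s['position']
print(p)
for q in([646,262,250],[646,262,120]):print(q,r.inv().apply(np.array(q)-p).round(0))
E
```

```text
[[677. 323.]
 [627. 208.]
 [708. 240.]
 [590. 291.]] [649.06204702 266.35835132] 63.66505029269824
[579.39631599 246.57925725 289.60703732]
[646, 262, 250] [ 56. -40.  40.]
[646, 262, 120] [ 56. -40. 170.]
```

Wrist and top views agree: bowl at about (649.5,266), radius 63.7.

```bash
python3 jog.py '29,-22,0,0,0,0
58,-45,0,0,0,0
58,-45,30,0,0,0
58,-45,65,0,0,0
58,-45,100,0,0,0
58,-45,130,0,0,0
58,-45,150,0,0,0
58,-45,165,0,0,0
58,-45,172,0,0,0
58,-45,172,0,0,0'
python3 - <<'E'
from h import *
o=np.vstack([cv2.resize(cam.get_image('scene'),(480,300)),cv2.resize(cam.get_image('top'),(480,300))])
cv2.imwrite('pics/f.png',o)
s=arm.read_state();print(s['position'],s['contact_force'],s['joints'].round(2))
E
```

```text
clock: 3.05
position: [650.3, 265.8, 118.1]
ee_rot: [0.981, -0.193, -0.0, 0.0]
contact_force: [-0.2, -0.4, -1.1]
gripper_width: -0.4
grasp_force: 0.0
[651.28682331 266.10535738 119.63749209] [-0.16995443  0.23115556 -0.39200089] [ 0.62  0.62  0.06  0.   -1.01  0.56]
```

View pics/f.png

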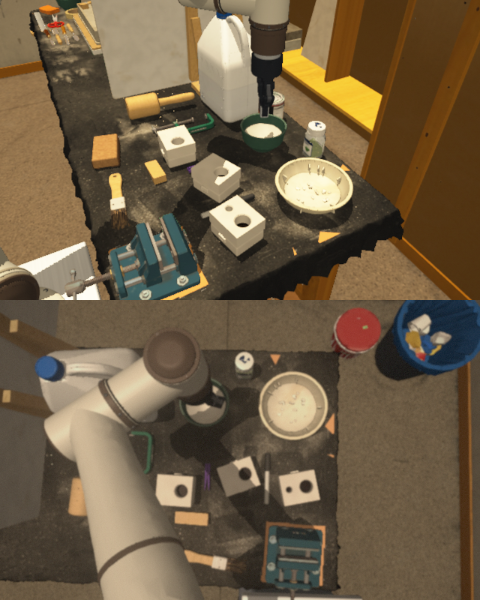

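The fingers are above the bowl's mouth at about (265,118) in the upper scene half. The arm passes over the jerrycan, which looks undisturbed, and there is no contact force. I hold here for over two seconds.

```bash
Z='x'; python3 jog.py '0,0,0,0,0,0
0,0,0,0,0,0
0,0,0,0,0,0
0,0,0,0,0,0
0,0,0,0,0,0
0,0,0,0,0,0
0,0,0,0,0,0
0,0,0,0,0,0
0,0,0,0,0,0
0,0,0,0,0,0'
python3 jog.py '0,0,0,0,0,0
0,0,0,0,0,0
0,0,0,0,0,0
0,0,0,0,0,0
0,0,0,0,0,0
0,0,0,0,0,0
0,0,0,0,0,0
0,0,0,0,0,0
0,0,0,0,0,0
0,0,0,0,0,0'
python3 jog.py '0,0,0,0,0,0
0,0,0,0,0,0
0,0,0,0,0,0
0,0,0,0,0,0
0,0,0,0,0,0
0,0,0,0,0,0'
python3 - <<'E'
from h import *
from scipy.spatial.transform import Rotation as R
s=arm.read_state();r=R.from_quat(s['ee_rot']);p=s['position'];print(p,s['clock'])
for q in([650,266,290],[600,180,290],[446,6,290]):print(q,r.inv().apply(np.array(q)-p).round(0))
E
```

```text
clock: 4.15
position: [650.7, 265.6, 118.0]
ee_rot: [0.981, -0.194, 0.0, 0.0]
contact_force: [-0.6, -0.4, -0.4]
gripper_width: 0.2
grasp_force: 0.0
clock: 5.15
position: [650.7, 265.6, 118.0]
ee_rot: [0.981, -0.194, -0.0, -0.0]
contact_force: [-0.6, -1.0, -0.4]
gripper_width: 0.1
grasp_force: 0.0
clock: 5.75
position: [650.7, 265.6, 118.0]
ee_rot: [0.981, -0.194, 0.0, -0.0]
contact_force: [0.6, -1.0, -0.7]
gripper_width: 0.0
grasp_force: 0.0
[650.73940525 265.62991873 118.02056684] 5.75
[650, 266, 290] [  -1.   -0. -172.]
[600, 180, 290] [ -14.   98. -172.]
[446, 6, 290] [ -91.  318. -172.]
```

```bash
python3 jog.py '0,0,-43,0,0,0
0,0,-86,0,0,0
0,0,-129,0,0,0
0,0,-172,0,0,0
-14,48,-172,0,0,0
-27,95,-172,0,0,0
-41,142,-172,0,0,0
-54,189,-172,0,0,0
-54,189,-172,0,0,0
-54,189,-172,0,0,0'
python3 - <<'E'
from h import *
from scipy.spatial.transform import Rotation as R
s=arm.read_state();r=R.from_quat(s['ee_rot']);p=s['position'];print(p)
w=cam.get_image('wrist');cv2.imwrite('pics/w2.png',w)
g=cv2.cvtColor(w,cv2.COLOR_BGR2GRAY)
k,l,st,ce=cv2.connectedComponentsWithStats((g<95).astype(np.uint8))
for i in range(1,k):
    if 30<st[i][4]<1500 : 
        q=wcast(ce[i],62)
        if abs(q[0]-440)<60 and abs(q[1]-20)<60: print(ce[i].round(0),st[i],q.round(1))
for q in([445,5,290],[445,5,112]):print(q,r.inv().apply(np.array(q)-p).round(0))
E
```

```text
clock: 6.75
position: [528.6, 110.5, 291.1]
ee_rot: [0.981, -0.194, 0.001, -0.001]
contact_force: [0.7, -0.6, 1.0]
gripper_width: -0.1
grasp_force: 0.0
[528.5761497  110.53054644 291.05584886]
[413. 198.] [405 190  18  18 246] [450.5   7.7  62. ]
[445, 5, 290] [-37. 129.   1.]
[445, 5, 112] [-37. 130. 179.]
```

View pics/w2.png

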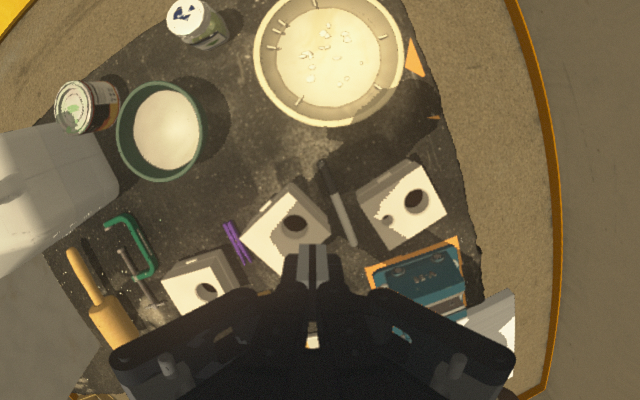

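The pour hole is at about (414,200), with the vent at (387,217). It casts to about (449,7) against (446,6) from the top view, so I use (447,6) and descend.

```bash
python3 jog.py '-12,43,0,0,0,0
-24,86,0,0,0,0
-36,128,0,0,0,0
-36,128,40,0,0,0
-36,128,80,0,0,0
-36,128,120,0,0,0
-36,128,150,0,0,0
-36,128,170,0,0,0
-36,128,180,0,0,0
-36,128,180,0,0,0'
python3 - <<'E'
from h import *
o=np.vstack([cam.get_image('scene')[150:390,180:500],cam.get_image('top')[150:390,250:570]])
cv2.imwrite('pics/g.png',cv2.resize(o,None,fx=1.25,fy=1.25))
E
```

```text
clock: 7.8
position: [447.2, 7.0, 108.7]
ee_rot: [0.981, -0.193, -0.001, 0.001]
contact_force: [-0.4, 0.8, -0.5]
gripper_width: -0.1
grasp_force: 0.0
```

View pics/g.png

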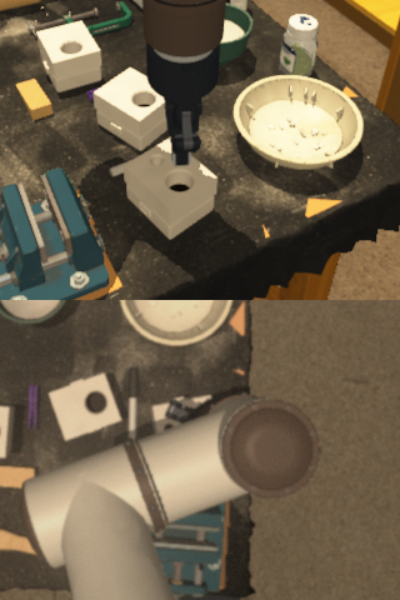

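The fingertips are directly above the large hole, near (181,160) in the upper crop, and nothing has moved. I hold here, then hand in.

```bash
python3 jog.py '0,0,0,0,0,0
0,0,0,0,0,0
0,0,0,0,0,0
0,0,0,0,0,0
0,0,0,0,0,0
0,0,0,0,0,0
0,0,0,0,0,0
0,0,0,0,0,0
0,0,0,0,0,0
0,0,0,0,0,0' >/dev/null
python3 jog.py '0,0,0,0,0,0
0,0,0,0,0,0
0,0,0,0,0,0
0,0,0,0,0,0
0,0,0,0,0,0
0,0,0,0,0,0
0,0,0,0,0,0
0,0,0,0,0,0
0,0,0,0,0,0
0,0,0,0,0,0' >/dev/null
python3 jog.py '0,0,0,0,0,0
0,0,0,0,0,0
0,0,0,0,0,0
0,0,0,0,0,0
0,0,0,0,0,0
0,0,0,0,0,0'
python3 -c "from bench import arm, cam;print(arm.job_done())"
```

```text
clock: 10.5
position: [447.0, 6.6, 110.0]
ee_rot: [0.981, -0.194, -0.0, 0.0]
contact_force: [-0.5, -0.0, 0.0]
gripper_width: 0.0
grasp_force: 0.0
the job is handed in; nothing more can be done
None
```

I pointed at the middle of the deep mixing bowl and then at the vented mould's pour hole, each from about 3 cm above and for more than two seconds, and handed in at 10.5 s still pointing at the hole; I saw no sign of contact and nothing moved.

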